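Measure a carton in the sliding parcel gauge

ROBOT

A 6-joint arm with a two-finger parallel gripper is mounted at the origin on the work surface. World frame = base frame: x ahead of the robot, y to its left, z up, the work surface at z = 0. Lengths are in mm, angles in rad, forces in N, time in s.
With the tool pointing down it reaches from about 275 to 1000 mm from the base axis. Payload 8.4 kg.
Tool frame: the origin (TCP) lies between the finger pads; the fingertips stand 8 mm ahead of it and the grasp point (between the pads) lies 11 mm behind it (tcp_to_tips is the distance from the TCP to the fingertips, in mm); z points along the fingers, y is the line along which they close (so a half turn about z gives the same grasp; the last joint's range is limited). The gripper opens to 85 mm and grips with 20 to 120 N. Pads are 22 mm wide; open, the fingers measure 114 mm over their backs; the gripper's body (76 mm by 85 mm) begins 54 mm behind the grasp point. The pads swing forward as they close: fully open they stand 13 mm farther back than shut.
Start: joints at [-1.263, 0.353, 1.633, -0, 1.155, -0.002], TCP at [190.541, -595.25, 239.281] pointing down, gripper open.
Joint ranges: [-2.63, 2.63], [-0.92, 2.1], [0.06, 2.66], [-1.3, 4.44], [0, 2.69], [-3.02, 3.02]. Speed limits (rad/s): [2.22, 2.22, 2.79, 3.14, 3.14, 3.14].

INTERFACE

Orientations are given as [roll, pitch, yaw] about the fixed x, y, z axes, in that order (R = Rz(yaw) Ry(pitch) Rx(roll)).
In Python, from rig import * gives the robot as it stands.
- The arm moves only by the tool step_arm, never from a script. Its argument "motion" is a list of rows, each an object with "claw": the finger opening in mm, from 0 to 85.4; "delta_pos": the shift along the tool's x, y, z in mm, a list of three; "turn": the turn about the tool's z in rad. In form: [{"claw": claw, "delta_pos": [dx, dy, dz], "turn": turn}, ...]. A call has 1 to 8 rows; each row shifts and turns the commanded pose from where the row before left it, along the tool's axes as they then stand; what a row does not reach is not made up. A row lasts 1/12 s, in which the tool goes at most 41.7 mm and 7.16 degrees, less where a joint would pass 70% of its speed; a pose out of reach is approached as far as the arm can. A call is refused whole if a number of a shift passes 41.7 or a number of a turn 0.125, either way. A call with a gripper value outside its range is refused whole. The fingers move at their own pace and stop on an object; "force" is the grip in N (left out, the last holds). Time passes only in rows, so rows that do not move let the fingers close. It gives the time, the measured TCP pose, the force, the opening and the grip force at its end, in the units of the state.
- sense(): the state, without advancing time (a new reading comes with each control period).
- grab_frame(name): name is "scene" or "top"; returns a dict with "img" (400x640x3 uint8, red, green, blue), "vertical_fov" (degrees; the focal length in pixels is half the picture's height over the tangent of half this angle, whatever the lens; pixels are square), "cx", "cy" (the principal point, pixels), "R" (3x3) and "t" (3): a world point X has camera coordinates R X + t. Camera axes: x right, y down, z forward; pixel columns grow to the right and rows downward; lengths in mm; the calibration is good to about 2 mm. A picture is of the moment at which its call begins. There is no depth.
- sign_off(): hands the job in; it is judged then, once.
The state is a dict: "clock": time; "qpos": joint angles; "qvel": joint speeds; "joint_efforts": joint torques, N m; "eef_pos": TCP position; "tcp_rot": TCP orientation; "contact_force": force on the tool from outside, world axes, zero at the start; "wrist_torque": the same for the moment, N m; "opening": opening from 0.0 (shut) to 1.0 (fully open); "grasp_force": force on a finger pad.
Only numpy, scipy, OpenCV 4.12 (cv2) and the standard library are available. Lean on these libraries where they do the work, as an engineer would, in place of code of your own. Each camera call takes 0.05 s, during which the arm holds its last target. There are 200 camera calls.

TASK

Measure the long narrow carton in the parcel gauge: draw the sliding jaw back to make room, lay the carton flat and lengthwise on the gauge's bed with one end flush against the fixed end plate, then slide the jaw up until it just meets the carton's other end, with no gap left at either end. The carton is thin card, so grip it lightly, set it down rather than drop it, and close the jaw gently; finally let go of everything, and leave the other things on the bench where they are.

Things in the scene. Friction and masses are not known exactly. Their poses are not given: they have to be found in the camera images.
- gauge: Fixed parcel gauge: plywood bed 170 (x) by 320 (y) by 14 mm thick; origin at the centre of its underside. The slide runs along y. The steel fixed end plate (x -55 to 80 mm, top at z = 69 mm) has its inner face at y = -130 mm, looking to +y. An aluminium rail, 24 mm wide, top at z = 26 mm, runs along x = -65 mm; a carton lies on the free bed, x -50 to 85 mm. Black scale lines at x = 78 mm.
- carriage (a joint): Carriage on the rail: gap in m from the end plate's inner face to the jaw's pressing face; grows as it is drawn back (gauge +y), 0 to 0.21. It stays where left; sliding takes about 2 N. It starts too far in for the carton to fit. Its dark steel saddle, 36 mm wide, top 42 mm over the bench, covers the rail from 0 to 56 mm behind the pressing face.
- jaw: Jaw: upright steel plate 120 (x) by 10 (y) by 46 mm (z), carried by the carriage. Origin at the centre of the lower edge of its pressing face (gauge x = 13 mm, 16.5 mm over the bench), axes as the gauge's; the face looks to -y, towards the fixed end plate.
- knob (a point): Grip point of the carriage's upright round knob, black plastic, diameter 26 mm, reaching from 54 to 96 mm over the bench; the point is on its axis, 78 mm over the bench, 30 mm behind the jaw's pressing face (gauge +y) and over the rail (gauge x = -65 mm).
- carton: The long narrow carton, loose, closed, thin brown card, 62 (x) by 120 (y) by 56 mm (z), 0.14 to 0.3 kg. Origin at the centre of its underside, z up. It stands on the bench at any yaw. A push of over 30 N on its end or a grip of over 35 N crushes it.
- box: Another brown carton, 85 by 85 by 75 mm high, loose; origin at the centre of its underside. It may be on either side of the long one. Leave alone.
- tape_roll: Roll of clear packing tape lying flat, diameter 100 mm, 48 mm high, loose; origin at the centre of its underside. Leave alone.
- scanner: Hand scanner on a round stand of diameter 90 mm, about 100 mm high, loose; origin at the centre of its underside. Leave alone.
- pen_pot: Grey pot with pens, diameter 76 mm, 150 mm high with the pens, loose; origin at the centre of its underside. Leave alone.
Not all that is in view belongs to the job. Leave any blue or yellow look-alike of the carton alone.

How it is judged:
By the outcome, as a careful person would: the job done as asked, in the order asked, and still so for the second after the job is handed in, with the robot touching nothing.
It also fails if it takes over 64 s, if anything falls off the work surface, if the arm or the gripper's body presses on something with over 40 N, if the wrist force passes 120 N, or if a joint passes its speed limit or range.

## Working session

There is one attempt and no reset: what is moved stays moved. The work goes in short steps, Python scripts to look and compute and a tool call to move; the robot and the scene stay as the last step left them, time stands still between calls to the robot, and variables do not carry over. Pictures are saved under pics/ and viewed, at most 10 in all, crops included, and the job is handed in when it is done.

Besides the shell and the picture viewer there is one more tool, called after "Request:" by a JSON object that holds its "name" and its "arguments". step_arm: Moves the arm, as the interface text tells. Its arguments: {"type":"object","properties":{"motion":{"type":"array","items":{"type":"object","properties":{"claw":{"type":"number"},"delta_pos":{"type":"array","items":{"type":"number"}},"turn":{"type":"number"}}}},"force":{"type":"number"}},"required":["motion"]}

```bash
mkdir -p pics
cat > h.py <<'E'
from rig import *
import numpy as np, cv2
def save(name,fn):
    f=grab_frame(name); cv2.imwrite(f'pics/{fn}.png',f['img'][:,:,::-1]); 
    np.savez(f'pics/{fn}.npz',**{k:np.array(v) for k,v in f.items()}); return f
def ray(fn,u,v,z):
    f=np.load(f'pics/{fn}.npz'); F=200/np.tan(np.radians(float(f['vertical_fov']))/2)
    d=f['R'].T@np.array([(u-f['cx'])/F,(v-f['cy'])/F,1]); c=-f['R'].T@f['t']
    return (c+d*(z-c[2])/d[2])
def proj(fn,X):
    f=np.load(f'pics/{fn}.npz'); F=200/np.tan(np.radians(float(f['vertical_fov']))/2)
    c=f['R']@np.array(X)+f['t']; return c[0]/c[2]*F+f['cx'],c[1]/c[2]*F+f['cy']
E
python3 - <<'E'
from h import *
for n in('top','scene'):
    f=save(n,n+'0'); print(n,f['vertical_fov'],f['cx'],f['cy'],-f['R'].T@f['t'])
print(sense())
E
```

```text
top 50.15529742901934 312.33749972077334 201.31911954765263 [ 440.89356171  -60.96889983 1390.94925849]
scene 54.53068050479726 318.09889565473037 195.67997925884848 [ 956.52873027 -874.07009846  641.32412511]
{'clock': 0.1, 'qpos': array([-1.26342107e+00,  3.53594551e-01,  1.63408181e+00, -1.85259029e-05,
        1.15518137e+00, -2.41230278e-03]), 'qvel': array([-0.00127242, -0.00022713, -0.00155782, -0.00029042,  0.00147529,
       -0.00106048]), 'joint_efforts': array([-4.71495041e-04, -6.06354403e+01, -3.42819035e+01, -7.70231827e-05,
        3.90957764e-03, -8.74690102e-06]), 'eef_pos': array([ 190.3938543 , -594.84787604,  238.61752614]), 'tcp_rot': array([-3.14032754e+00,  1.38875003e-05,  3.09795054e-01]), 'contact_force': array([ 0.22679207, -0.47734879,  0.33382056]), 'wrist_torque': array([-0.04205211, -0.04850476,  0.00507552]), 'grasp_force': 0.0, 'opening': 1.0012371278152725}
```

View pics/top0.png

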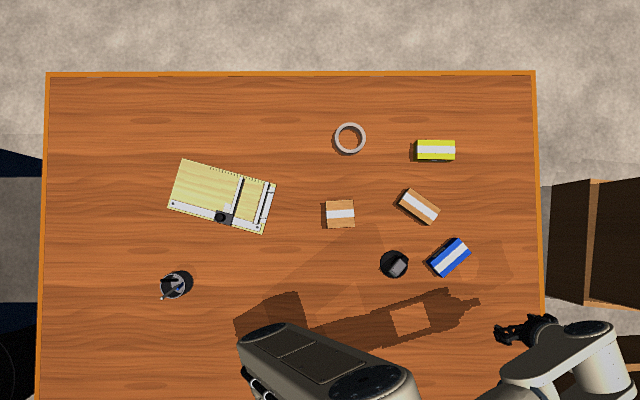

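View pics/scene0.png

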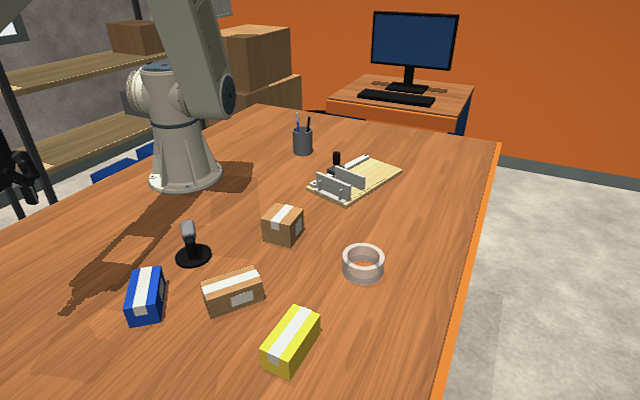

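The top view shows the gauge at about (222,197), the knob at (221,217), the brown long carton at (418,206) and the square box at (340,214). I'll enlarge the first two.

Run:
```python
from h import *
a=cv2.imread('pics/top0.png')
g=cv2.resize(a[145:245,155:288],None,fx=6,fy=6,interpolation=cv2.INTER_CUBIC)[:600,:798]
c=cv2.resize(a[175:235,385:450],None,fx=9,fy=9,interpolation=cv2.INTER_CUBIC)
cv2.imwrite('pics/g.png',g);cv2.imwrite('pics/c.png',c)
```

```text
(no output)
```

View pics/g.png

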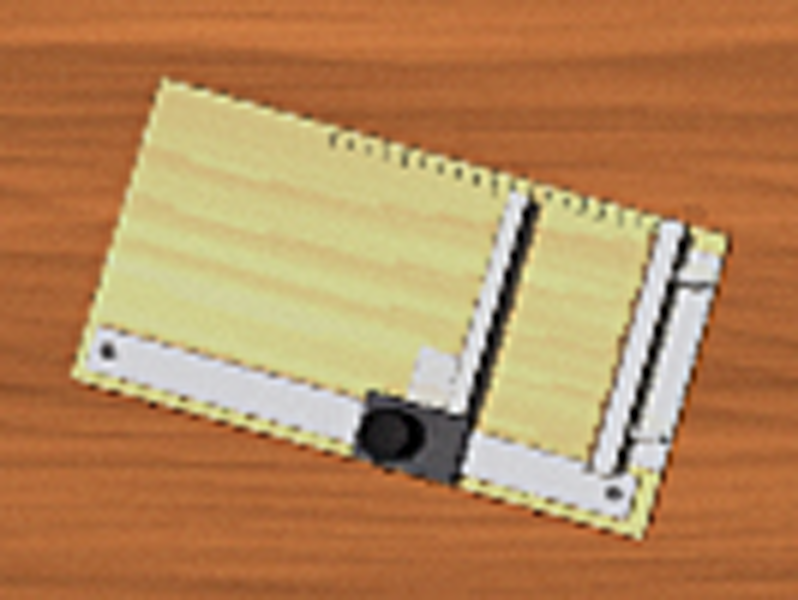

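View pics/c.png

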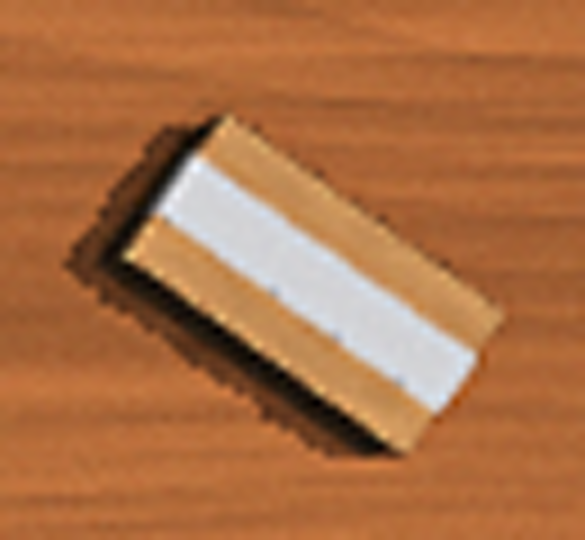

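The gauge crop shows bed corners at (166,80), (729,234), (643,537) and (73,379), with the knob top at about (395,434). The carton crop shows its top corners at (230,117), (503,317), (405,452) and (125,257).

```bash
cat >> h.py <<'E'
def fit(L,W):
    L=np.array(L,float);W=np.array(W)[:,:2]; l=L-L.mean(0); w=W-W.mean(0)
    a=np.arctan2((l[:,0]*w[:,1]-l[:,1]*w[:,0]).sum(),(l*w).sum())
    R=np.array([[np.cos(a),-np.sin(a)],[np.sin(a),np.cos(a)]]); t=W.mean(0)-R@L.mean(0)
    return a,R,t,np.linalg.norm(L@R.T+t-W,axis=1)
E
python3 - <<'E'
from h import *
P=lambda u,v,s,ox,oy,z: ray('top0',ox+(u+.5)/s-.5,oy+(v+.5)/s-.5,z)
g=[P(u,v,6,155,145,14) for u,v in [(166,80),(729,234),(643,537),(73,379)]]
a,R,t,e=fit([(85,160),(85,-160),(-85,-160),(-85,160)],g); print('gauge',a,t,e)
k=P(395,434,6,155,145,96)[:2]; print('knob world',k,'in gauge',R.T@(k-t))
# plate inner top edge line z=69: (658,222),(597,470) ; jaw press face top z=62.5: (527,200)?
for u,v,z in[(657,222,69),(596,470,69),(527,198,62.5),(465,410,62.5)]: print(R.T@(P(u,v,z=z,s=6,ox=155,oy=145)[:2]-t))
np.savez('g.npz',a=a,R=R,t=t)
c=[P(u,v,9,385,175,56) for u,v in [(230,117),(503,317),(405,452),(125,257)]]
print('c',fit([(31,60),(31,-60),(-31,-60),(-31,60)],c))
for L in [(-65,i) for i in(0,)]+[(16,-70),(16,0)]: print(L,R@L+t)
E
```

```text
gauge -0.27483237073155947 [549.77879877 223.90819943] [2.63423668 1.54857524 1.70847128 0.83878388]
knob world [478.97461133 210.16973418] in gauge [-64.41853442 -32.43810739]
[  76.34209168 -126.65790135]
[ -55.40753217 -131.53261122]
[ 70.85904219 -57.17371116]
[-43.79021933 -56.82903828]
c (np.float64(-0.6348762422719516), array([[ 0.8051451 ,  0.59307788],
       [-0.59307788,  0.8051451 ]]), array([ 510.47682561, -404.34979829]), array([1.98054963, 1.76925892, 2.54978258, 0.60462223]))
(-65, 0) [487.21820306 241.5482636 ]
(16, -70) [546.18133785 152.19308056]
(16, 0) [565.17833003 219.56602979]
```

Request:
{"name": "step_arm", "arguments": {"motion": [{"turn":-0.123,"claw":85},{"turn":-0.123,"claw":85},{"turn":-0.123,"claw":85},{"turn":-0.123,"claw":85},{"turn":-0.123,"claw":85},{"turn":-0.123,"claw":85},{"turn":-0.123,"claw":85},{"turn":-0.123,"claw":85}], "force": 25}}

```text
schema error: expected keys claw, delta_pos, turn
```

Request:
{"name": "step_arm", "arguments": {"motion": [{"delta_pos":[30,2,0],"claw":85},{"delta_pos":[35,2,0],"claw":85},{"delta_pos":[35,2,0],"claw":85},{"delta_pos":[35,2,0],"claw":85},{"delta_pos":[35,2,0],"claw":85},{"delta_pos":[35,2,0],"claw":85},{"delta_pos":[35,2,0],"claw":85},{"delta_pos":[35,2,0],"claw":85}]}}

```text
schema error: expected keys claw, delta_pos, turn
```

Request:
{"name": "step_arm", "arguments": {"motion": [{"delta_pos":[35,3,0],"claw":85},{"delta_pos":[35,3,0],"claw":85},{"delta_pos":[35,3,0],"claw":85},{"delta_pos":[35,3,0],"claw":85},{"delta_pos":[35,3,0],"claw":85},{"delta_pos":[35,3,0],"claw":85},{"delta_pos":[35,3,0],"claw":85},{"delta_pos":[35,3,0],"claw":85}]}}

```text
schema error: expected keys claw, delta_pos, turn
```

Request:
{"name": "step_arm", "arguments": {"motion": [{"delta_pos":[35,3,0],"claw":85},{"delta_pos":[35,3,0],"claw":85},{"delta_pos":[35,3,0],"claw":85},{"delta_pos":[35,3,0],"claw":85},{"delta_pos":[35,3,0],"claw":85},{"delta_pos":[35,3,0],"claw":85},{"delta_pos":[35,2,0],"claw":85},{"claw":85}]}}

```text
schema error: expected keys claw, delta_pos, turn
```

Request:
{"name": "step_arm", "arguments": {"motion": [{"turn":-0.123,"delta_pos":[0,0,0],"claw":85},{"turn":-0.123,"delta_pos":[0,0,0],"claw":85},{"turn":-0.123,"delta_pos":[0,0,0],"claw":85},{"turn":-0.123,"delta_pos":[0,0,0],"claw":85},{"turn":-0.123,"delta_pos":[0,0,0],"claw":85},{"turn":-0.123,"delta_pos":[0,0,0],"claw":85},{"turn":-0.123,"delta_pos":[0,0,0],"claw":85},{"turn":-0.123,"delta_pos":[0,0,0],"claw":85}], "force": 25}}

```text
clock: 0.77
eef_pos: [190.4, -595.0, 238.8]
tcp_rot: [-3.141, -0.001, 1.3]
contact_force: [-0.6, 1.2, -0.8]
opening: 0.996
grasp_force: 0.0
```

Request:
{"name": "step_arm", "arguments": {"motion": [{"turn":0,"delta_pos":[30,2,0],"claw":85},{"turn":0,"delta_pos":[35,2,0],"claw":85},{"turn":0,"delta_pos":[35,2,0],"claw":85},{"turn":0,"delta_pos":[35,2,0],"claw":85},{"turn":0,"delta_pos":[35,2,0],"claw":85},{"turn":0,"delta_pos":[35,2,0],"claw":85},{"turn":0,"delta_pos":[35,2,0],"claw":85},{"turn":0,"delta_pos":[35,2,0],"claw":85}]}}

```text
clock: 1.43
eef_pos: [281.1, -333.4, 239.1]
tcp_rot: [-3.141, -0.0, 1.293]
contact_force: [1.8, 1.3, -0.8]
opening: 0.991
grasp_force: 0.0
```

Request:
{"name": "step_arm", "arguments": {"motion": [{"turn":0,"delta_pos":[35,3,0],"claw":85},{"turn":0,"delta_pos":[35,3,0],"claw":85},{"turn":0,"delta_pos":[35,3,0],"claw":85},{"turn":0,"delta_pos":[35,3,0],"claw":85},{"turn":0,"delta_pos":[35,3,0],"claw":85},{"turn":0,"delta_pos":[35,3,0],"claw":85},{"turn":0,"delta_pos":[35,3,0],"claw":85},{"turn":0,"delta_pos":[35,3,0],"claw":85}]}}

```text
clock: 2.1
eef_pos: [380.8, -70.6, 239.3]
tcp_rot: [3.141, -0.0, 1.294]
contact_force: [1.2, -0.3, 0.1]
opening: 0.991
grasp_force: 0.0
```

Request:
{"name": "step_arm", "arguments": {"motion": [{"turn":0,"delta_pos":[35,3,0],"claw":85},{"turn":0,"delta_pos":[35,3,0],"claw":85},{"turn":0,"delta_pos":[35,3,0],"claw":85},{"turn":0,"delta_pos":[35,3,0],"claw":85},{"turn":0,"delta_pos":[35,3,0],"claw":85},{"turn":0,"delta_pos":[35,3,0],"claw":85},{"turn":0,"delta_pos":[35,2,0],"claw":85},{"turn":0,"delta_pos":[0,0,0],"claw":85}]}}

```text
clock: 2.77
eef_pos: [468.9, 162.7, 239.3]
tcp_rot: [3.141, -0.003, 1.296]
contact_force: [-0.3, -0.5, -0.0]
opening: 0.992
grasp_force: 0.0
```

Request:
{"name": "step_arm", "arguments": {"motion": [{"turn":0,"delta_pos":[24,-2,20],"claw":85},{"turn":0,"delta_pos":[24,-2,30],"claw":85},{"turn":0,"delta_pos":[0,0,30],"claw":85},{"turn":0,"delta_pos":[0,0,25],"claw":85},{"turn":0,"delta_pos":[0,0,0],"claw":85}]}}

```text
clock: 3.18
eef_pos: [473.0, 204.0, 129.7]
tcp_rot: [-3.135, 0.005, 1.295]
contact_force: [-0.9, -0.4, -1.2]
opening: 0.993
grasp_force: 0.0
```

Run:
```python
from h import *
f=save('scene','s1'); cv2.imwrite('pics/s1c.png',cv2.resize(f['img'][110:230,270:430,::-1],None,fx=5,fy=5,interpolation=cv2.INTER_CUBIC))
```

```text
(no output)
```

View pics/s1c.png

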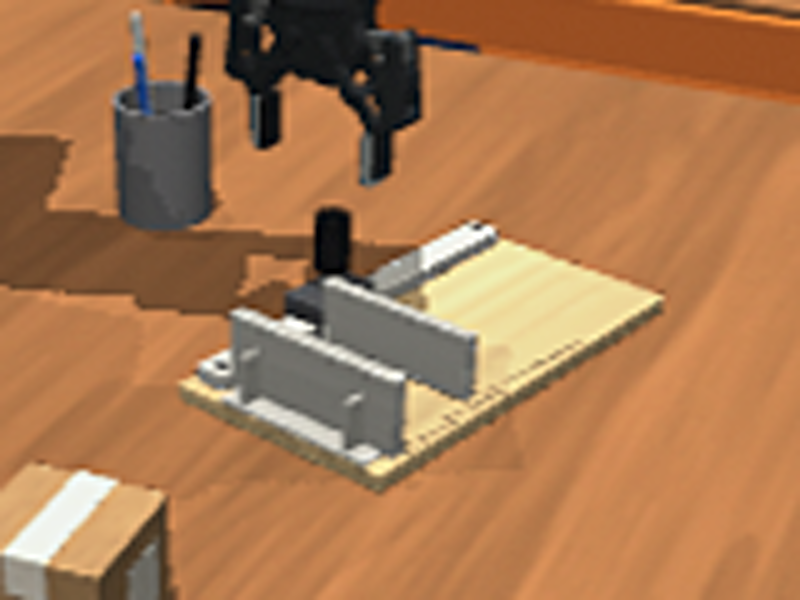

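The open fingers hang over the knob (knob top at about (333,214) in the crop), and the jaw and plate are clear of them. I'll cross-check the knob with this camera.

Run:
```python
from h import *
g=np.load('g.npz');R,t=g['R'],g['t']
P=lambda u,v,z: ray('s1',270+(u+.5)/5-.5,110+(v+.5)/5-.5,z)[:2]
k=P(333,214,96);print(k,R.T@(k-t))
print('plate top inner? corners', [R.T@(P(u,v,z)-t) for u,v,z in [(404,376,69),(237,312,69),(330,281,62.5),(474,338,62.5),(663,300,14),(378,478,14)]])
print(sense()['eef_pos'])
```

```text
[479.70370863 217.32854931] [-65.65959898 -25.35009104]
plate top inner? corners [array([  77.65994537, -129.90356557]), array([ -53.37150412, -134.84024146]), array([-45.4777665 , -51.69754561]), array([ 73.56271291, -53.05639973]), array([ 88.03978318, 155.8510297 ]), array([  84.52967257, -160.74805063])]
[474.2620204  204.25179193 132.14085652]
```

Request:
{"name": "step_arm", "arguments": {"motion": [{"turn":0,"delta_pos":[11,2,10],"claw":85},{"turn":0,"delta_pos":[0,0,20],"claw":85},{"turn":0,"delta_pos":[0,0,20],"claw":85},{"turn":0,"delta_pos":[0,0,12],"claw":85},{"turn":0,"delta_pos":[0,0,0],"claw":20},{"turn":0,"delta_pos":[0,0,0],"claw":20},{"turn":0,"delta_pos":[0,0,0],"claw":20},{"turn":0,"delta_pos":[0,0,0],"claw":20}], "force": 30}}

```text
clock: 3.9
eef_pos: [482.3, 215.4, 73.9]
tcp_rot: [3.14, -0.002, 1.294]
contact_force: [-1.2, 0.5, 0.4]
opening: 0.446
grasp_force: 0.0
```

Request:
{"name": "step_arm", "arguments": {"motion": [{"turn":0,"delta_pos":[0,0,0],"claw":20},{"turn":0,"delta_pos":[0,0,0],"claw":20},{"turn":0,"delta_pos":[0,0,0],"claw":20},{"turn":0,"delta_pos":[0,0,0],"claw":20}]}}

```text
clock: 4.23
eef_pos: [478.9, 215.3, 73.4]
tcp_rot: [-3.138, 0.001, 1.293]
contact_force: [-13.8, 3.4, 15.8]
opening: 0.297
grasp_force: 30.6
```

Request:
{"name": "step_arm", "arguments": {"motion": [{"turn":0,"delta_pos":[8,-1,0],"claw":20},{"turn":0,"delta_pos":[13,0,0],"claw":20},{"turn":0,"delta_pos":[14,0,0],"claw":20},{"turn":0,"delta_pos":[14,0,0],"claw":20},{"turn":0,"delta_pos":[14,0,0],"claw":20},{"turn":0,"delta_pos":[14,0,0],"claw":20},{"turn":0,"delta_pos":[13,0,0],"claw":20},{"turn":0,"delta_pos":[8,0,0],"claw":20}]}}

```text
clock: 4.9
eef_pos: [506.2, 310.9, 73.4]
tcp_rot: [-3.14, 0.0, 1.294]
contact_force: [-7.8, 1.3, 9.3]
opening: 0.291
grasp_force: 29.9
```

Request:
{"name": "step_arm", "arguments": {"motion": [{"turn":0,"delta_pos":[0,0,0],"claw":20},{"turn":0,"delta_pos":[0,0,0],"claw":20}]}}

```text
clock: 5.07
eef_pos: [506.2, 311.0, 73.4]
tcp_rot: [-3.14, -0.001, 1.294]
contact_force: [-7.3, 3.6, 6.8]
opening: 0.292
grasp_force: 30.2
```

Request:
{"name": "step_arm", "arguments": {"motion": [{"turn":0,"delta_pos":[0,0,0],"claw":85},{"turn":0,"delta_pos":[0,0,0],"claw":85},{"turn":0,"delta_pos":[0,0,0],"claw":85},{"turn":0,"delta_pos":[0,0,-10],"claw":85},{"turn":0,"delta_pos":[0,0,-35],"claw":85},{"turn":0,"delta_pos":[0,0,-40],"claw":85},{"turn":0,"delta_pos":[0,0,-40],"claw":85},{"turn":0,"delta_pos":[-10,0,-25],"claw":85}]}}

```text
clock: 5.73
eef_pos: [506.1, 301.6, 227.4]
tcp_rot: [3.138, -0.004, 1.294]
contact_force: [0.8, -0.2, -0.2]
opening: 0.994
grasp_force: 0.0
```

Request:
{"name": "step_arm", "arguments": {"motion": [{"turn":0,"delta_pos":[-35,9,0],"claw":85},{"turn":0,"delta_pos":[-35,9,0],"claw":85},{"turn":0,"delta_pos":[-35,9,0],"claw":85},{"turn":0,"delta_pos":[-35,9,0],"claw":85},{"turn":0,"delta_pos":[-35,9,0],"claw":85},{"turn":0,"delta_pos":[-35,9,0],"claw":85},{"turn":0,"delta_pos":[-35,9,0],"claw":85},{"turn":0,"delta_pos":[-35,9,0],"claw":85}]}}

```text
clock: 6.4
eef_pos: [496.8, 9.2, 223.3]
tcp_rot: [3.14, -0.0, 1.294]
contact_force: [0.5, -0.3, 0.2]
opening: 0.996
grasp_force: 0.0
```

Request:
{"name": "step_arm", "arguments": {"motion": [{"turn":0,"delta_pos":[-35,9,0],"claw":85},{"turn":0,"delta_pos":[-35,9,0],"claw":85},{"turn":0,"delta_pos":[-35,9,0],"claw":85},{"turn":0,"delta_pos":[-35,9,0],"claw":85},{"turn":0,"delta_pos":[-35,9,0],"claw":85},{"turn":0,"delta_pos":[-35,9,0],"claw":85},{"turn":0,"delta_pos":[-35,9,0],"claw":85},{"turn":0,"delta_pos":[-35,9,0],"claw":85}]}}

```text
clock: 7.07
eef_pos: [489.2, -280.1, 223.3]
tcp_rot: [3.141, 0.0, 1.293]
contact_force: [0.7, -0.3, 0.8]
opening: 0.993
grasp_force: 0.0
```

Request:
{"name": "step_arm", "arguments": {"motion": [{"turn":0.12,"delta_pos":[0,0,0],"claw":85},{"turn":0.12,"delta_pos":[0,0,0],"claw":85},{"turn":0.12,"delta_pos":[0,0,0],"claw":85},{"turn":0,"delta_pos":[0,0,0],"claw":85},{"turn":0,"delta_pos":[0,0,0],"claw":85}]}}

```text
clock: 7.48
eef_pos: [489.6, -278.2, 222.9]
tcp_rot: [3.141, 0.0, 0.937]
contact_force: [0.5, 0.5, 0.9]
opening: 0.996
grasp_force: 0.0
```

Request:
{"name": "step_arm", "arguments": {"motion": [{"turn":0,"delta_pos":[-30,30,10],"claw":85},{"turn":0,"delta_pos":[-29,31,30],"claw":85},{"turn":0,"delta_pos":[-30,31,30],"claw":85},{"turn":0,"delta_pos":[0,0,30],"claw":85},{"turn":0,"delta_pos":[0,0,15],"claw":85},{"turn":0,"delta_pos":[0,0,0],"claw":85},{"turn":0,"delta_pos":[0,0,0],"claw":85}]}}

```text
clock: 8.07
eef_pos: [507.1, -384.9, 119.6]
tcp_rot: [-3.14, -0.0, 0.937]
contact_force: [1.0, -0.2, -0.4]
opening: 0.996
grasp_force: 0.0
```

Run:
```python
from h import *
f=save('scene','s2'); cv2.imwrite('pics/s2c.png',cv2.resize(f['img'][210:330,160:320,::-1],None,fx=5,fy=5,interpolation=cv2.INTER_CUBIC))
print(sense()['eef_pos'])
```

```text
[ 507.93103023 -385.28009019  120.83816001]
```

View pics/s2c.png

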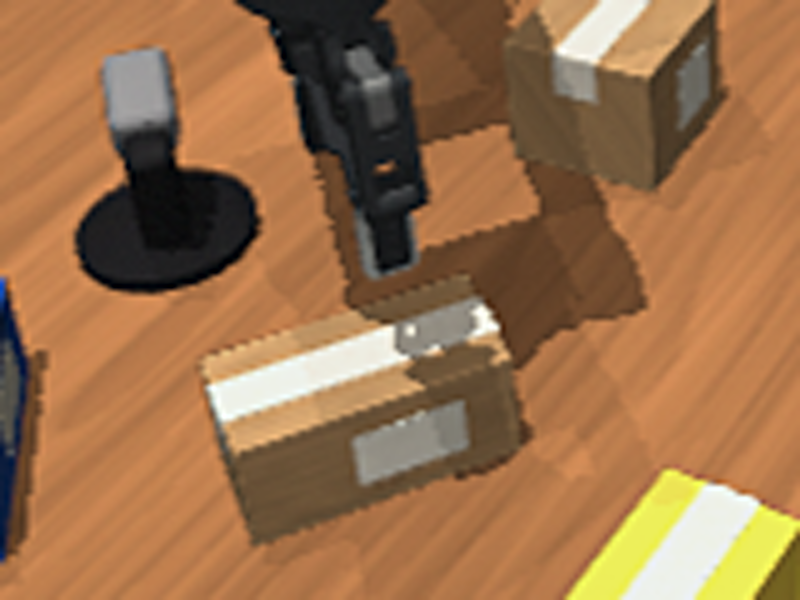

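The scanner and box are well clear. The carton's top corners are at (203,357), (470,280), (515,355) and (238,453) in this crop.

Run:
```python
from h import *
c=[ray('s2',160+(u+.5)/5-.5,210+(v+.5)/5-.5,56) for u,v in [(203,357),(470,280),(515,355),(238,453)]]
a,R,t,e=fit([(-31,-60),(-31,60),(31,60),(31,-60)],c);print(a,t,e)
p=(t+np.array([510.5,-404.3]))/2; d=p-[507.9,-385.3]; y=.937
print(p, d@[np.cos(y),np.sin(y)], d@[np.sin(y),-np.cos(y)])
```

```text
-0.6481542111081404 [ 511.96611769 -403.12709192] [0.61952985 4.15754153 3.16041544 1.02542285]
[ 511.23305884 -403.71354596] -12.863496815330967 13.590379163416126
```

Request:
{"name": "step_arm", "arguments": {"motion": [{"turn":0.007,"delta_pos":[-13,14,10],"claw":85},{"turn":0,"delta_pos":[0,0,10],"claw":85},{"turn":0,"delta_pos":[0,0,20],"claw":85},{"turn":0,"delta_pos":[0,0,22],"claw":85},{"turn":0,"delta_pos":[0,0,22],"claw":85},{"turn":0,"delta_pos":[0,0,14],"claw":85},{"turn":0,"delta_pos":[0,0,0],"claw":85},{"turn":0,"delta_pos":[0,0,0],"claw":85}], "force": 20}}

```text
clock: 8.78
eef_pos: [511.2, -403.8, 22.3]
tcp_rot: [-3.141, -0.0, 0.928]
contact_force: [0.9, -0.4, -0.0]
opening: 0.989
grasp_force: 0.0
```

Request:
{"name": "step_arm", "arguments": {"motion": [{"turn":0,"delta_pos":[0,0,0],"claw":74},{"turn":0,"delta_pos":[0,0,0],"claw":70},{"turn":0,"delta_pos":[0,0,0],"claw":67},{"turn":0,"delta_pos":[0,0,0],"claw":64},{"turn":0,"delta_pos":[0,0,0],"claw":61},{"turn":0,"delta_pos":[0,0,0],"claw":58},{"turn":0,"delta_pos":[0,0,0],"claw":56},{"turn":0,"delta_pos":[0,0,0],"claw":56}], "force": 20}}

```text
clock: 9.45
eef_pos: [511.3, -404.3, 22.8]
tcp_rot: [3.141, 0.0, 0.927]
contact_force: [-1.4, 0.3, 7.0]
opening: 0.724
grasp_force: 21.8
```

Request:
{"name": "step_arm", "arguments": {"motion": [{"turn":0,"delta_pos":[0,0,-5],"claw":56},{"turn":0,"delta_pos":[0,0,-12],"claw":56},{"turn":0,"delta_pos":[0,0,-20],"claw":56},{"turn":0,"delta_pos":[0,0,-28],"claw":56},{"turn":-0.09,"delta_pos":[0,0,-28],"claw":56},{"turn":-0.09,"delta_pos":[0,0,-22],"claw":56},{"turn":-0.09,"delta_pos":[0,0,-12],"claw":56},{"turn":-0.098,"delta_pos":[0,0,-5],"claw":56}]}}

```text
clock: 10.12
eef_pos: [512.1, -404.9, 157.7]
tcp_rot: [3.138, 0.002, 1.299]
contact_force: [-0.0, -0.2, -3.0]
opening: 0.722
grasp_force: 23.1
```

Request:
{"name": "step_arm", "arguments": {"motion": [{"turn":0,"delta_pos":[10,-2,0],"claw":56},{"turn":0,"delta_pos":[20,-4,0],"claw":56},{"turn":0,"delta_pos":[30,-6,0],"claw":56},{"turn":0,"delta_pos":[30,-6,0],"claw":56},{"turn":0,"delta_pos":[30,-6,0],"claw":56},{"turn":0,"delta_pos":[30,-6,0],"claw":56},{"turn":0,"delta_pos":[30,-6,0],"claw":56},{"turn":0,"delta_pos":[30,-6,0],"claw":56}]}}

```text
clock: 10.78
eef_pos: [527.0, -188.3, 153.6]
tcp_rot: [-3.141, -0.0, 1.291]
contact_force: [0.3, 0.4, -1.9]
opening: 0.725
grasp_force: 23.1
```

Request:
{"name": "step_arm", "arguments": {"motion": [{"turn":0,"delta_pos":[30,-6,0],"claw":56},{"turn":0,"delta_pos":[30,-7,0],"claw":56},{"turn":0,"delta_pos":[30,-7,0],"claw":56},{"turn":0,"delta_pos":[30,-7,0],"claw":56},{"turn":0,"delta_pos":[30,-7,0],"claw":56},{"turn":0,"delta_pos":[30,-7,0],"claw":56},{"turn":0,"delta_pos":[30,-7,0],"claw":56},{"turn":0,"delta_pos":[30,-7,0],"claw":56}]}}

```text
clock: 11.45
eef_pos: [539.2, 57.3, 153.7]
tcp_rot: [-3.141, 0.0, 1.291]
contact_force: [1.7, 0.1, -0.9]
opening: 0.726
grasp_force: 23.1
```

Request:
{"name": "step_arm", "arguments": {"motion": [{"turn":0,"delta_pos":[30,-7,0],"claw":56},{"turn":0,"delta_pos":[30,-7,0],"claw":56},{"turn":0,"delta_pos":[20,-5,0],"claw":56},{"turn":0,"delta_pos":[10,-2,0],"claw":56},{"turn":0,"delta_pos":[0,0,0],"claw":56},{"turn":0,"delta_pos":[0,0,0],"claw":56}]}}

```text
clock: 11.95
eef_pos: [543.9, 147.7, 153.6]
tcp_rot: [-3.141, 0.001, 1.295]
contact_force: [0.9, -0.3, -2.7]
opening: 0.726
grasp_force: 23.1
```

Request:
{"name": "step_arm", "arguments": {"motion": [{"turn":0,"delta_pos":[12,-1,5],"claw":56},{"turn":0,"delta_pos":[13,-1,10],"claw":56},{"turn":0,"delta_pos":[0,0,20],"claw":56},{"turn":0,"delta_pos":[0,0,25],"claw":56},{"turn":0,"delta_pos":[0,0,25],"claw":56},{"turn":0,"delta_pos":[0,0,15],"claw":56},{"turn":0,"delta_pos":[0,0,5],"claw":56},{"turn":0,"delta_pos":[0,0,0],"claw":56}]}}

```text
clock: 12.62
eef_pos: [548.5, 171.9, 47.0]
tcp_rot: [-3.139, 0.002, 1.294]
contact_force: [-0.3, -0.1, -0.8]
opening: 0.726
grasp_force: 23.0
```

Run:
```python
from h import *
f=save('scene','s3'); cv2.imwrite('pics/s3c.png',cv2.resize(f['img'][110:230,270:430,::-1],None,fx=5,fy=5,interpolation=cv2.INTER_CUBIC))
print(sense()['eef_pos'])
```

```text
[549.31206876 172.14292486  48.25472157]
```

View pics/s3c.png

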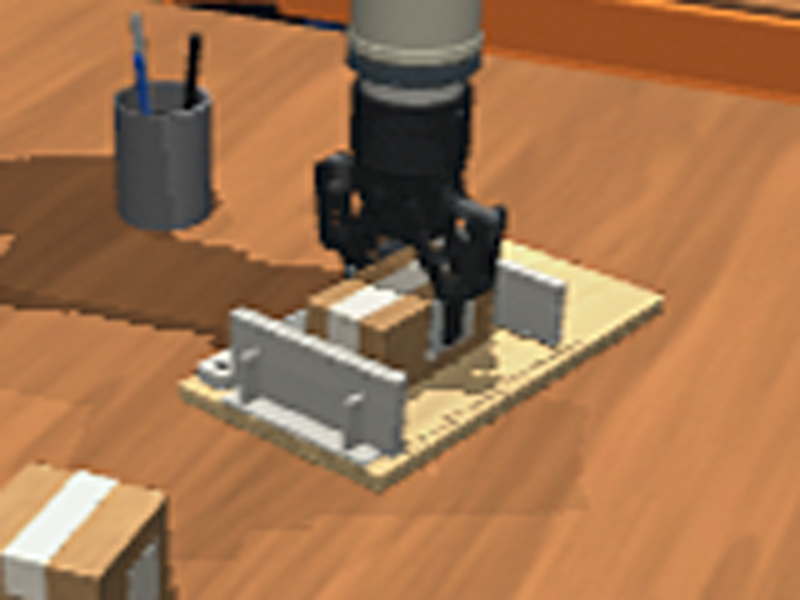

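Request:
{"name": "step_arm", "arguments": {"motion": [{"turn":0,"delta_pos":[0,0,4],"claw":56},{"turn":0,"delta_pos":[0,0,4],"claw":56},{"turn":0,"delta_pos":[0,0,2],"claw":56},{"turn":0,"delta_pos":[0,0,0],"claw":56},{"turn":0,"delta_pos":[0,0,0],"claw":56}]}}

```text
clock: 13.08
eef_pos: [549.7, 172.3, 39.2]
tcp_rot: [3.141, -0.0, 1.295]
contact_force: [0.9, 0.3, -1.8]
opening: 0.726
grasp_force: 23.1
```

Request:
{"name": "step_arm", "arguments": {"motion": [{"turn":0,"delta_pos":[0,0,0.7],"claw":56},{"turn":0,"delta_pos":[0,0,0],"claw":56}]}}

```text
clock: 13.25
eef_pos: [549.6, 172.3, 38.3]
tcp_rot: [3.141, -0.0, 1.295]
contact_force: [-0.2, -0.1, -2.8]
opening: 0.726
grasp_force: 23.1
```

Request:
{"name": "step_arm", "arguments": {"motion": [{"turn":0,"delta_pos":[-4,0,0],"claw":56},{"turn":0,"delta_pos":[-4,0,0],"claw":56},{"turn":0,"delta_pos":[-3,0,0],"claw":56},{"turn":0,"delta_pos":[-1,0,0],"claw":56},{"turn":0,"delta_pos":[0,0,0],"claw":56},{"turn":0,"delta_pos":[0,0,0],"claw":56}]}}

```text
clock: 13.75
eef_pos: [546.3, 160.6, 38.3]
tcp_rot: [3.142, -0.0, 1.294]
contact_force: [0.3, -0.4, -1.7]
opening: 0.723
grasp_force: 23.1
```

Request:
{"name": "step_arm", "arguments": {"motion": [{"turn":0,"delta_pos":[-1,0,0],"claw":56},{"turn":0,"delta_pos":[-1,0,0],"claw":56},{"turn":0,"delta_pos":[-1,0,0],"claw":56},{"turn":0,"delta_pos":[0,0,0],"claw":56}]}}

```text
clock: 14.08
eef_pos: [545.3, 157.7, 38.2]
tcp_rot: [-3.141, 0.0, 1.295]
contact_force: [-0.6, -0.4, -1.3]
opening: 0.719
grasp_force: 23.1
```

Request:
{"name": "step_arm", "arguments": {"motion": [{"turn":0,"delta_pos":[-1,0,0],"claw":56},{"turn":0,"delta_pos":[-1,0,0],"claw":56},{"turn":0,"delta_pos":[0,0,0],"claw":56},{"turn":0,"delta_pos":[0,0,0],"claw":56}]}}

```text
clock: 14.42
eef_pos: [544.8, 155.9, 38.2]
tcp_rot: [-3.142, 0.0, 1.295]
contact_force: [-0.6, 0.2, -2.4]
opening: 0.726
grasp_force: 23.1
```

Request:
{"name": "step_arm", "arguments": {"motion": [{"turn":0,"delta_pos":[-1,0,0],"claw":56},{"turn":0,"delta_pos":[-1,0,0],"claw":56},{"turn":0,"delta_pos":[0,0,0],"claw":56},{"turn":0,"delta_pos":[0,0,0],"claw":56}]}}

```text
clock: 14.75
eef_pos: [544.8, 154.9, 38.4]
tcp_rot: [3.141, -0.002, 1.294]
contact_force: [0.4, 7.3, -1.9]
opening: 0.721
grasp_force: 22.8
```

Request:
{"name": "step_arm", "arguments": {"motion": [{"turn":0,"delta_pos":[0,0,0.5],"claw":56},{"turn":0,"delta_pos":[0,0,0.5],"claw":56},{"turn":0,"delta_pos":[0,0,0],"claw":56},{"turn":0,"delta_pos":[0,0,0],"claw":56}]}}

```text
clock: 15.08
eef_pos: [545.0, 154.9, 37.6]
tcp_rot: [3.141, -0.002, 1.294]
contact_force: [-0.3, 4.8, -1.1]
opening: 0.725
grasp_force: 23.1
```

Request:
{"name": "step_arm", "arguments": {"motion": [{"turn":0,"delta_pos":[0,0,0.5],"claw":56},{"turn":0,"delta_pos":[0,0,0],"claw":56},{"turn":0,"delta_pos":[0,0,0],"claw":56}]}}

```text
clock: 15.33
eef_pos: [545.1, 154.9, 37.2]
tcp_rot: [3.14, -0.002, 1.294]
contact_force: [1.2, 5.3, -0.3]
opening: 0.724
grasp_force: 23.2
```

Request:
{"name": "step_arm", "arguments": {"motion": [{"turn":0,"delta_pos":[0,0,0.5],"claw":56},{"turn":0,"delta_pos":[0,0,0],"claw":56},{"turn":0,"delta_pos":[0,0,0],"claw":56}]}}

```text
clock: 15.58
eef_pos: [545.2, 154.9, 36.9]
tcp_rot: [3.14, -0.002, 1.294]
contact_force: [0.7, 4.8, 2.1]
opening: 0.725
grasp_force: 23.3
```

Request:
{"name": "step_arm", "arguments": {"motion": [{"turn":0,"delta_pos":[0,0,0.4],"claw":56},{"turn":0,"delta_pos":[0,0,0],"claw":56},{"turn":0,"delta_pos":[0,0,0],"claw":56}]}}

```text
clock: 15.83
eef_pos: [545.2, 154.9, 36.8]
tcp_rot: [3.14, -0.002, 1.294]
contact_force: [-1.0, 4.4, 7.3]
opening: 0.726
grasp_force: 23.9
```

Request:
{"name": "step_arm", "arguments": {"motion": [{"turn":0,"delta_pos":[0,0,0],"claw":70},{"turn":0,"delta_pos":[0,0,0],"claw":80},{"turn":0,"delta_pos":[0,0,0],"claw":85},{"turn":0,"delta_pos":[0,0,0],"claw":85},{"turn":0,"delta_pos":[0,0,0],"claw":85},{"turn":0,"delta_pos":[0,0,-10],"claw":85},{"turn":0,"delta_pos":[0,0,-25],"claw":85},{"turn":0,"delta_pos":[0,0,-30],"claw":85}]}}

```text
clock: 16.5
eef_pos: [542.9, 153.5, 100.4]
tcp_rot: [-3.138, 0.002, 1.295]
contact_force: [1.2, 0.1, 0.1]
opening: 0.999
grasp_force: 0.0
```

Request:
{"name": "step_arm", "arguments": {"motion": [{"turn":0,"delta_pos":[0,0,-35],"claw":85},{"turn":0,"delta_pos":[0,0,-35],"claw":85},{"turn":0,"delta_pos":[0,0,-10],"claw":85},{"turn":0,"delta_pos":[0,0,0],"claw":85},{"turn":0,"delta_pos":[0,0,0],"claw":85}]}}

```text
clock: 16.92
eef_pos: [544.5, 154.0, 181.5]
tcp_rot: [3.14, -0.001, 1.295]
contact_force: [-0.3, 0.0, -0.3]
opening: 0.995
grasp_force: 0.0
```

Run:
```python
from h import *
f=save('scene','s4'); cv2.imwrite('pics/s4c.png',cv2.resize(f['img'][110:230,270:430,::-1],None,fx=5,fy=5,interpolation=cv2.INTER_CUBIC))
p=sense()['eef_pos'];print(p)
d=np.array([506.2,311])-p[:2]; y=1.295
print(d@[np.cos(y),np.sin(y)], d@[np.sin(y),-np.cos(y)])
```

```text
[543.70787121 153.76532035 180.26585243]
141.07867868970575 -78.90748573856692
```

View pics/s4c.png

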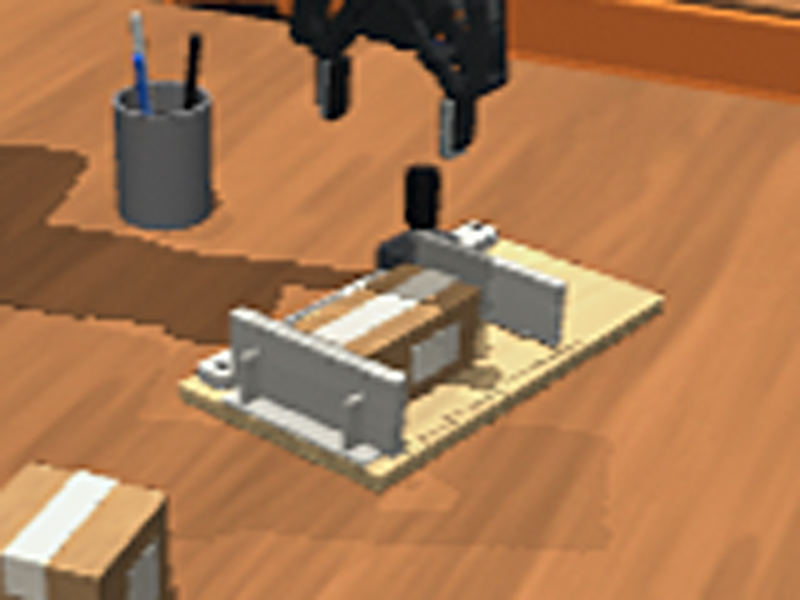

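The carton lies square against the plate, with the jaw drawn back behind it (knob at about (422,195) in the crop). Next I go back to the knob.

Request:
{"name": "step_arm", "arguments": {"motion": [{"turn":0,"delta_pos":[20,-11,0],"claw":85},{"turn":0,"delta_pos":[30,-17,0],"claw":85},{"turn":0,"delta_pos":[30,-17,0],"claw":85},{"turn":0,"delta_pos":[30,-17,0],"claw":85},{"turn":0,"delta_pos":[21,-11,0],"claw":85},{"turn":0,"delta_pos":[10,-6,10],"claw":85},{"turn":0,"delta_pos":[0,0,15],"claw":85},{"turn":0,"delta_pos":[0,0,0],"claw":85}]}}

```text
clock: 17.63
eef_pos: [504.2, 310.2, 151.4]
tcp_rot: [-3.137, 0.005, 1.296]
contact_force: [-0.7, -0.8, 0.3]
opening: 1.0
grasp_force: 0.0
```

Request:
{"name": "step_arm", "arguments": {"motion": [{"turn":0,"delta_pos":[0,0,0],"claw":85}]}}

```text
clock: 17.72
eef_pos: [505.4, 310.0, 153.5]
tcp_rot: [-3.139, 0.004, 1.295]
contact_force: [-0.0, 0.4, 0.4]
opening: 0.995
grasp_force: 0.0
```

Request:
{"name": "step_arm", "arguments": {"motion": [{"turn":0,"delta_pos":[0,0,20],"claw":85},{"turn":0,"delta_pos":[0,0,25],"claw":85},{"turn":0,"delta_pos":[0,0,22],"claw":85},{"turn":0,"delta_pos":[0,0,13],"claw":85},{"turn":0,"delta_pos":[0,0,0],"claw":85},{"turn":0,"delta_pos":[0,0,0],"claw":20},{"turn":0,"delta_pos":[0,0,0],"claw":20},{"turn":0,"delta_pos":[0,0,0],"claw":20}], "force": 25}}

```text
clock: 18.38
eef_pos: [507.7, 311.5, 77.2]
tcp_rot: [3.14, -0.002, 1.295]
contact_force: [-0.6, -0.2, -0.3]
opening: 0.596
grasp_force: 0.0
```

Request:
{"name": "step_arm", "arguments": {"motion": [{"turn":0,"delta_pos":[0,0,0],"claw":20},{"turn":0,"delta_pos":[0,0,0],"claw":20},{"turn":0,"delta_pos":[0,0,0],"claw":20},{"turn":0,"delta_pos":[0,0,0],"claw":20},{"turn":0,"delta_pos":[0,0,0],"claw":20}]}}

```text
clock: 18.8
eef_pos: [506.4, 311.7, 76.9]
tcp_rot: [-3.141, -0.001, 1.295]
contact_force: [-5.1, 0.2, 7.7]
opening: 0.298
grasp_force: 25.1
```

Request:
{"name": "step_arm", "arguments": {"motion": [{"turn":0,"delta_pos":[-5,0,0],"claw":20},{"turn":0,"delta_pos":[-8,0,0],"claw":20},{"turn":0,"delta_pos":[-8,0,0],"claw":20},{"turn":0,"delta_pos":[-8,0,0],"claw":20},{"turn":0,"delta_pos":[-6,0,0],"claw":20},{"turn":0,"delta_pos":[-4,0,0],"claw":20},{"turn":0,"delta_pos":[-2,0,0],"claw":20},{"turn":0,"delta_pos":[-1,0,0],"claw":20}]}}

```text
clock: 19.47
eef_pos: [494.8, 271.2, 76.9]
tcp_rot: [-3.141, -0.001, 1.294]
contact_force: [-4.9, 2.8, 7.4]
opening: 0.297
grasp_force: 25.3
```

Request:
{"name": "step_arm", "arguments": {"motion": [{"turn":0,"delta_pos":[-1,0,0],"claw":20},{"turn":0,"delta_pos":[-1,0,0],"claw":20},{"turn":0,"delta_pos":[-1,0,0],"claw":20},{"turn":0,"delta_pos":[0,0,0],"claw":20}]}}

```text
clock: 19.8
eef_pos: [494.1, 268.5, 76.9]
tcp_rot: [-3.141, -0.001, 1.294]
contact_force: [-5.2, 2.3, 9.0]
opening: 0.296
grasp_force: 25.3
```

Request:
{"name": "step_arm", "arguments": {"motion": [{"turn":0,"delta_pos":[-1,0,0],"claw":20},{"turn":0,"delta_pos":[-1,0,0],"claw":20},{"turn":0,"delta_pos":[0,0,0],"claw":20}]}}

```text
clock: 20.05
eef_pos: [493.5, 266.6, 76.9]
tcp_rot: [-3.141, -0.001, 1.294]
contact_force: [-4.8, 3.0, 9.7]
opening: 0.298
grasp_force: 25.3
```

Request:
{"name": "step_arm", "arguments": {"motion": [{"turn":0,"delta_pos":[-0.7,0,0],"claw":20},{"turn":0,"delta_pos":[-0.7,0,0],"claw":20},{"turn":0,"delta_pos":[0,0,0],"claw":20}]}}

```text
clock: 20.3
eef_pos: [493.1, 265.3, 76.9]
tcp_rot: [-3.141, -0.001, 1.294]
contact_force: [-5.2, 2.7, 9.0]
opening: 0.292
grasp_force: 25.3
```

Request:
{"name": "step_arm", "arguments": {"motion": [{"turn":0,"delta_pos":[-0.5,0,0],"claw":20},{"turn":0,"delta_pos":[-0.5,0,0],"claw":20},{"turn":0,"delta_pos":[0,0,0],"claw":20}]}}

```text
clock: 20.55
eef_pos: [492.9, 264.4, 76.9]
tcp_rot: [-3.141, -0.001, 1.294]
contact_force: [-4.5, 3.2, 9.4]
opening: 0.292
grasp_force: 25.3
```

Request:
{"name": "step_arm", "arguments": {"motion": [{"turn":0,"delta_pos":[-0.5,0,0],"claw":20},{"turn":0,"delta_pos":[-0.5,0,0],"claw":20},{"turn":0,"delta_pos":[0,0,0],"claw":20}]}}

```text
clock: 20.8
eef_pos: [492.8, 263.9, 77.0]
tcp_rot: [-3.141, -0.002, 1.294]
contact_force: [-5.0, 6.4, 6.3]
opening: 0.297
grasp_force: 25.1
```

Request:
{"name": "step_arm", "arguments": {"motion": [{"turn":0,"delta_pos":[-0.5,0,0],"claw":20},{"turn":0,"delta_pos":[-0.5,0,0],"claw":20},{"turn":0,"delta_pos":[0,0,0],"claw":20}]}}

```text
clock: 21.05
eef_pos: [492.8, 263.8, 77.0]
tcp_rot: [-3.141, -0.004, 1.294]
contact_force: [-5.8, 10.6, 4.3]
opening: 0.294
grasp_force: 24.9
```

Request:
{"name": "step_arm", "arguments": {"motion": [{"turn":0,"delta_pos":[0.5,0,0],"claw":20},{"turn":0,"delta_pos":[0,0,0],"claw":50},{"turn":0,"delta_pos":[0,0,0],"claw":80},{"turn":0,"delta_pos":[0,0,0],"claw":80},{"turn":0,"delta_pos":[0,0,0],"claw":80},{"turn":0,"delta_pos":[0,0,-10],"claw":80},{"turn":0,"delta_pos":[0,0,-25],"claw":80},{"turn":0,"delta_pos":[0,0,-35],"claw":80}]}}

```text
clock: 21.72
eef_pos: [491.2, 261.1, 144.8]
tcp_rot: [-3.138, 0.004, 1.295]
contact_force: [0.2, 0.1, -0.1]
opening: 0.942
grasp_force: 0.0
```

Request:
{"name": "step_arm", "arguments": {"motion": [{"turn":0,"delta_pos":[0,0,-40],"claw":80},{"turn":0,"delta_pos":[-20,-20,-30],"claw":80},{"turn":0,"delta_pos":[-30,-20,0],"claw":80},{"turn":0,"delta_pos":[-35,-15,0],"claw":80},{"turn":0,"delta_pos":[-35,-10,0],"claw":80},{"turn":0,"delta_pos":[-20,0,0],"claw":80},{"turn":0,"delta_pos":[0,0,0],"claw":80},{"turn":0,"delta_pos":[0,0,0],"claw":80}]}}

```text
clock: 22.38
eef_pos: [392.2, 144.6, 216.7]
tcp_rot: [3.14, -0.001, 1.293]
contact_force: [0.4, 0.5, 0.1]
opening: 0.941
grasp_force: 0.0
```

Run:
```python
from h import *
f=save('scene','s5'); g=save('top','t5')
a=cv2.resize(f['img'][120:220,300:420,::-1],None,fx=5,fy=5,interpolation=cv2.INTER_CUBIC)[:300]
a=cv2.resize(f['img'][140:220,300:410,::-1],(550,300)[:2],interpolation=cv2.INTER_CUBIC)
b=cv2.resize(g['img'][150:240,160:285,::-1],(417,300),interpolation=cv2.INTER_CUBIC)
b=cv2.copyMakeBorder(b,0,0,0,133,cv2.BORDER_CONSTANT)
cv2.imwrite('pics/f5.png',np.vstack([a,b])); print(sense()['contact_force'])
```

```text
[0.56524793 0.03653848 0.18473972]
```

View pics/f5.png

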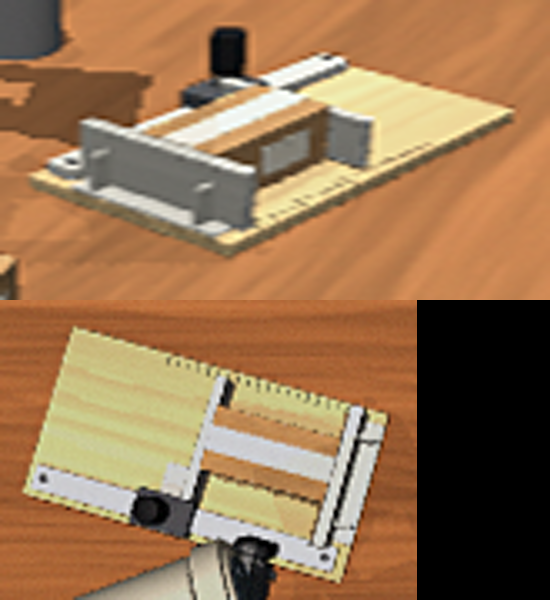

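The carton lies straight between the jaw (about (210,440) in the lower panel) and the end plate (about (335,470)), with no gap at either end. The robot is clear of everything.

```bash
python3 -c "
from rig import *
print(sign_off())"
```

```text
the job is handed in; nothing more can be done
None
```

The carton lies flat on the gauge bed, with one end against the fixed end plate and the jaw closed gently on the other (about 11 N), no gap visible; everything was let go and the job was handed in at about 22 s.

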